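Load the patina bottle carrier and hold it up by its handle

ROBOT

A 6-joint arm with a two-finger parallel gripper is mounted at the origin on a cart in front of the work surface, level with it; the furniture and walls round the work are solid. World frame = base frame: x ahead of the robot, y to its left, z up, the work surface at z = 0. Lengths are in mm, angles in rad, forces in N, time in s.
With the tool pointing down it reaches from about 275 to 750 mm from the base axis. Payload 10.2 kg.
Tool frame: the origin (TCP) lies between the finger pads; the fingertips stand 14 mm ahead of it and the grasp point (between the pads) lies 5 mm behind it (tip_reach is the distance from the TCP to the fingertips, in mm); z points along the fingers, y is the line along which they close (so a half turn about z gives the same grasp; the last joint's range is limited). The gripper opens to 85 mm and grips with 20 to 120 N. Pads are 22 mm wide; open, the fingers measure 114 mm over their backs; the gripper's body (76 mm by 85 mm) begins 54 mm behind the grasp point. The pads swing forward as they close: fully open they stand 13 mm farther back than shut.
Start: joints at [-1.491, 0.313, 1.498, -0, 1.331, -0.223], TCP at [156.539, -501.126, 245.294] pointing down, gripper open.
Joint ranges: [-2.94, 2.94], [-0.97, 2.17], [0.19, 2.56], [-1.23, 4.37], [0.02, 3.11], [-2.88, 2.88]. Speed limits (rad/s): [2.39, 2.39, 3.01, 3.14, 3.14, 3.14].

INTERFACE

Orientations are given as a unit quaternion [w, x, y, z].
In Python, from rig import * gives the robot as it stands.
- The arm moves only by the tool arm_command, never from a script. Its argument "steps" is a list that holds one entry, the list of rows, each a list of 7 numbers: the opening, from 0 (shut) to 1 (fully open), then the shift along the tool's x, y, z each as a share of 0.05 m, from -1 to 1, then the turn, a rotation vector about the tool's x, y, z each as a share of 0.15 rad, from -1 to 1. A call has 1 to 8 rows; each row shifts and turns the commanded pose from where the row before left it, along the tool's axes as they then stand; what a row does not reach is not made up. A row lasts 1/8 s, in which the tool goes at most 62.5 mm and 10.7 degrees, less where a joint would pass 70% of its speed; a pose out of reach is approached as far as the arm can. A call with a number of a shift or a turn outside -1 to 1 is refused whole. A call with a gripper value outside its range is refused whole. The fingers move at their own pace and stop on an object; "squeeze" is the grip in N (left out, the last holds). Time passes only in rows, so rows that do not move let the fingers close. It gives the time, the measured TCP pose, the force, the opening and the grip force at its end, in the units of the state.
- sense(): the state, without advancing time (a new reading comes with each control period).
- capture(name): name is "scene" or "top"; returns the picture (384x512x3 uint8, red, green, blue); there is no depth.
- get_calibration(name): a dict with "intrinsics" (3x3 intrinsics, pixels), "D" ([k1, k2, p1, p2, k3] as OpenCV has them; the pictures are not rectified), "rvec" (rotation vector, rad) and "tvec" (3), from world to camera coordinates, as OpenCV has them. Camera axes: x right, y down, z forward; pixel columns grow to the right and rows downward; lengths in mm; the calibration is good to about 2 mm. A picture is of the moment at which its call begins. get_calibration takes no time and is no camera call.
- finish_job(): hands the job in; it is judged then, once.
The state is a dict: "time_s": time; "joints": joint angles; "dq": joint speeds; "tau": joint torques, N m; "eef_pos": TCP position; "ee_rot": TCP orientation; "force": force on the tool from outside, world axes, zero at the start; "wrist_torque": the same for the moment, N m; "grip_width": opening from 0.0 (shut) to 1.0 (fully open); "grip_force": force on a finger pad.
Only numpy, scipy, OpenCV 4.12 (cv2) and the standard library are available. Lean on these libraries where they do the work, as an engineer would, in place of code of your own. Each camera call takes 0.05 s, during which the arm holds its last target. There are 200 camera calls.

TASK

Stand the two loose brown dropper bottles in the two empty holes of the wooden bottle carrier, in a row with the one already there, while the carrier stands on the worktop. Then swing the carrier's handle up, lift the carrier by the wooden grip of the handle until its underside is about 10 cm above the worktop, and finish while still holding it there by the grip, steady and level with all three bottles upright in it, for a colleague to take. Keep the carrier and the bottles upright all the time and leave the other things on the bench where they are.

Things in the scene. Friction and masses are not known exactly. Their poses are not given: they have to be found in the camera images.
- carrier: Wooden bottle carrier, 60 (x) by 160 (y) by 101 mm high without handle, 0.34 kg, loose. Origin: centre of its underside; z up, y along the row. Deck, top 34 mm up, with three round through holes of 39 mm at y = +46, 0, -46 mm; bottles stand on the base board 10 mm up. End cheeks (y = 71 to 80 mm either side, 101 mm high) carry the handle's pivots: axis along y, x = 0, 84 mm up
- hole_left (a point): where the bottom of a bottle stands in the hole at y = +46 mm of the carrier (on the base board, hole centre); empty at the start
- hole_mid (a point): the same point of the middle hole; it holds bottle_in from the start
- hole_right (a point): the same point of the hole at y = -46 mm; empty at the start
- bail (a joint): the carrier's swinging wire handle, reaching 72 mm from its pivots: 0 rad = folded out level to the carrier's -x side, resting on stops (its start); pi/2 = straight up; pi = folded level to +x. It turns freely and falls back if let go
- grip_middle (a point): middle of the handle's dark wooden grip: round sleeve 16 mm thick, 64 mm long, along the carrier's y, free to turn on the wire, 72 mm from the pivot axis: 84 mm above the worktop when folded, 156 mm above the carrier's underside when straight up. The loaded carrier (about 0.65 kg) hangs from the pivots and levels itself about y
- bottle_a: loose brown dropper bottle with black rubber bulb, 102 mm high, about 0.07 kg, standing on the worktop left of the carrier; round body of 33 mm diameter, full width to about 50 mm up, narrower cap and bulb above; origin at the centre of its bottom, z up
- bottle_b: a second loose bottle, the same as bottle_a, also left of the carrier
- bottle_in: a third bottle of the same kind, already standing in the carrier's middle hole
- steel_block: bystander: steel bench block 64 x 64 x 19 mm; origin at the centre of its underside
- ring_clamp: bystander: wooden ring clamp 29 x 121 x 22 mm lying on the worktop; origin at the centre of its underside
- loupe: bystander: folded loupe 27 x 54 x 14 mm; origin at the centre of its underside
- solder_block: bystander: ceramic soldering block 70 x 100 x 14 mm; origin at the centre of its underside

How it is judged:
By the outcome, as a careful person would: the job done as asked, in the order asked, and still so for the second after the job is handed in, while the arm keeps its last pose, push and grip.
It also fails if it takes over 69 s, if anything falls off the work surface, if the arm or the gripper's body presses on something with over 40 N, if the wrist force passes 120 N, or if a joint passes its speed limit or range.

## Working session

There is one attempt and no reset: what is moved stays moved. The work goes in short steps, Python scripts to look and compute and a tool call to move; the robot and the scene stay as the last step left them, time stands still between calls to the robot, and variables do not carry over. Pictures are saved under pics/ and viewed, at most 10 in all, crops included, and the job is handed in when it is done.

Besides the shell and the picture viewer there is one more tool, called after "Request:" as a command line: name --argument value ..., lists and objects as JSON in quotes. arm_command: Moves the arm, as the interface text tells. Its arguments: {"type":"object","properties":{"steps":{"type":"array"},"squeeze":{"type":"number"}},"required":["steps"]}

```bash
mkdir -p pics && ls && python3 - <<'E'
from rig import *
import cv2
for n in("scene","top"):
    im=capture(n); cv2.imwrite(f"pics/{n}0.png",cv2.resize(im[:,:,::-1],(800,600),interpolation=cv2.INTER_CUBIC))
    c=get_calibration(n); print(n,c)
print(sense())
E
```

```text
pics
scene {'intrinsics': array([[358.45982816,   0.        , 257.86763185],
       [  0.        , 358.45982816, 192.83240953],
       [  0.        ,   0.        ,   1.        ]]), 'D': array([-0.02011616,  0.        ,  0.        ,  0.        ,  0.        ]), 'rvec': array([ 0.81931754, -2.28020425,  1.3415382 ]), 'tvec': array([373.92294336, 259.75380955, 723.94541999])}
top {'intrinsics': array([[386.15554231,   0.        , 258.42330241],
       [  0.        , 386.15554231, 189.80769053],
       [  0.        ,   0.        ,   1.        ]]), 'D': array([-0.12048798,  0.        ,  0.        ,  0.        ,  0.        ]), 'rvec': array([ 2.16154095, -2.14748176,  0.15816247]), 'tvec': array([ -74.85914916,  552.19330917, 1209.7053493 ])}
{'time_s': 0.1, 'joints': array([-1.49142234e+00,  3.13386599e-01,  1.49835043e+00, -1.99737350e-05,
        1.33097237e+00, -2.23377571e-01]), 'dq': array([ 0.00111843, -0.00316945, -0.00384085, -0.00060703, -0.0017409 ,
       -0.00120925]), 'tau': array([ 2.71261175e-03, -4.12898648e+01, -2.60141999e+01, -2.16999983e-04,
        2.98107232e-03,  4.55049545e-07]), 'eef_pos': array([ 156.50595202, -500.91492712,  244.80011689]), 'ee_rot': array([-5.57624376e-04,  9.88564035e-01,  1.50800650e-01,  3.04945674e-05]), 'force': array([-0.20373492,  0.45283533, -0.51462481]), 'wrist_torque': array([ 0.04145583, -0.04425295,  0.00968682]), 'grip_force': 0.0, 'grip_width': 0.9968107169727051}
```

View pics/scene0.png

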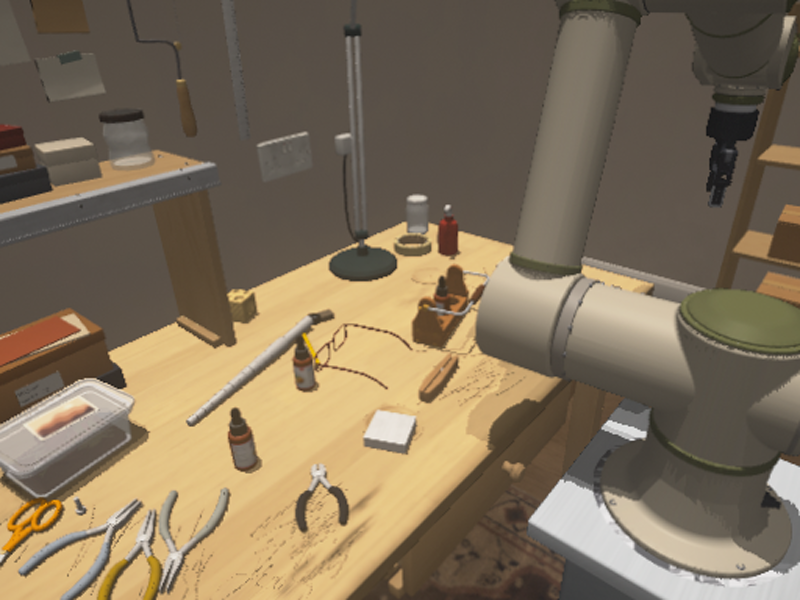

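View pics/top0.png

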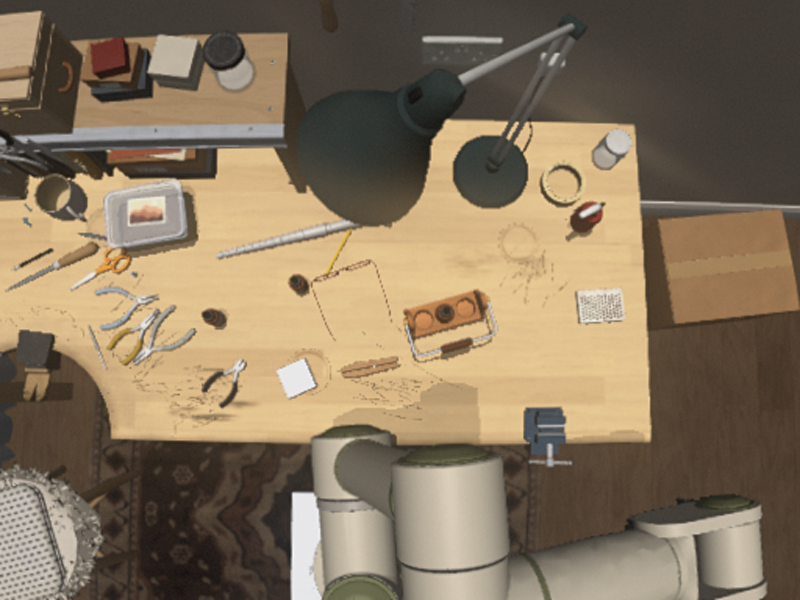

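```bash
cat > h.py <<'E'
from rig import *
import cv2, numpy as np
from scipy.spatial.transform import Rotation as R
def ray(n,uv):
    c=get_calibration(n);u=cv2.undistortPoints(np.array([[uv]],float),c["intrinsics"],c["D"])[0,0]
    M=cv2.Rodrigues(c["rvec"])[0];return -M.T@c["tvec"],M.T@np.array([u[0],u[1],1])
def atz(n,uv,z):
    o,d=ray(n,uv);return (o+d*(z-o[2])/d[2])[:2]
def proj(n,P):
    c=get_calibration(n);return cv2.projectPoints(np.array(P,float).reshape(-1,1,3),c["rvec"],c["tvec"],c["intrinsics"],c["D"])[0][:,0]
def crop(im,x,y,w,h,W,H):return cv2.resize(im[y:y+h,x:x+w,::-1],(W,H),interpolation=cv2.INTER_CUBIC)
def rel(dst,Rt):
    "shift in current tool axes (units of .05m), turn in units .15"
    s=sense();q=s["ee_rot"];A=R.from_quat(np.r_[q[1:],q[0]])
    return A.inv().apply(np.array(dst)-s["eef_pos"])/50,(A.inv()*Rt).as_rotvec()/.15
E
python3 - <<'E'
from h import *
t=capture("top");s=capture("scene")
a=crop(t,120,165,200,75,800,300);b=crop(s,245,155,100,75,400,300);c=crop(s,130,215,100,90,333,300)
c=cv2.copyMakeBorder(c,0,0,0,67,cv2.BORDER_CONSTANT)
cv2.imwrite("pics/c1.png",np.vstack([a,np.hstack([b,c])]))
E
```

```text
(no output)
```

View pics/c1.png

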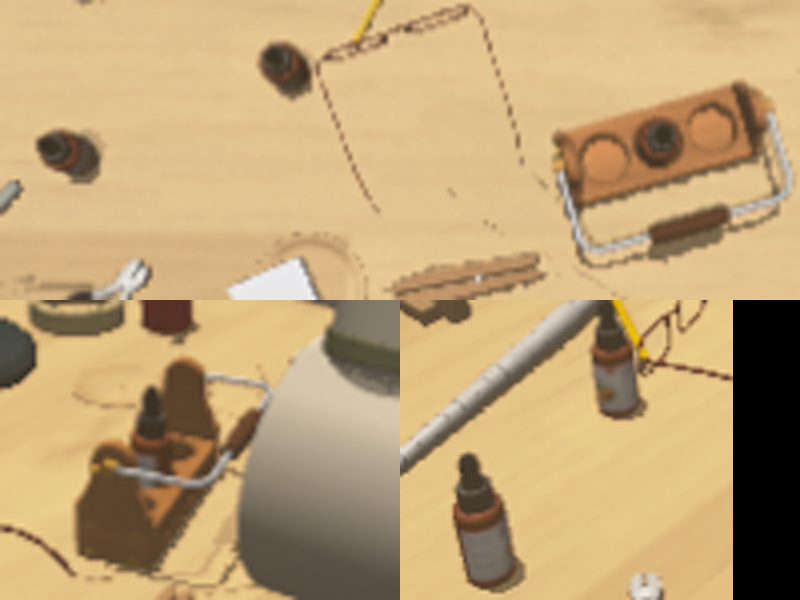

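Top crop: bottles' bulbs at (273,57) and (50,147), deck holes at (605,158) and (712,128), bottle_in bulb at (658,134), grip from (652,237) to (728,216). Scene crop: bottle bottoms at about (620,408) and (490,576).

```bash
python3 - <<'E'
from h import *
T=lambda u,v:(120+(u+.5)/4-.5,165+(v+.5)/4-.5)
S=lambda u,v:(130+(u-400+.5)*.3003-.5,215+(v-300+.5)*.3-.5)
B=lambda u,v:(245+(u+.5)/4-.5,155+(v-300+.5)/4-.5)
np.set_printoptions(precision=1,suppress=True)
print("far: bulb",atz("top",T(273,57),100),"base top",atz("top",T(294,80),10),"scene base",atz("scene",S(620,407),0),"scene bulbtop", atz("scene",S(607,308),95))
print("near: bulb",atz("top",T(50,147),100),"base",atz("top",T(85,165),10),"scene base",atz("scene",S(490,575),0),"bulb",atz("scene",S(468,460),98))
L=atz("top",T(605,158),34);Rr=atz("top",T(712,128),34)
print("holes",L,Rr,(L+Rr)/2,"d",np.linalg.norm(L-Rr),"yaw",np.arctan2(*(L-Rr)[::-1])-np.pi/2)
print("bottle_in bulb",atz("top",T(658,132),112),"scene",atz("scene",B(152,392),110))
g1=atz("top",T(652,237),84);g2=atz("top",T(728,216),84)
print("grip",(g1+g2)/2,np.linalg.norm(g1-g2),np.arctan2(*(g1-g2)[::-1])-np.pi/2)
s=sense();print(s["time_s"])
E
```

```text
far: bulb [576.7 147.5] base top [572.4 145.3] scene base [582.5 149.2] scene bulbtop [581.5 149.9]
near: bulb [505.3 319.3] base [500.  317.9] scene base [509.5 327.9] bulb [508.8 326.4]
holes [ 506.9 -111.8] [ 531.9 -198.5] [ 519.4 -155.2] d 90.29982048490116 yaw 0.28021835796255035
bottle_in bulb [ 519.1 -148.7] scene [ 516.9 -149.2]
grip [ 449.2 -175.5] 61.12725673627036 0.2729028354437193
0.2
```

```bash
cat >> h.py <<'E'
def circ(x,y,z,r):
    a=np.linspace(0,2*np.pi,25);return np.c_[x+r*np.cos(a),y+r*np.sin(a),z+0*a]
def bottle(x,y,z=0): return [circ(x,y,z,16.5),circ(x,y,z+50,16.5),circ(x,y,z+102,3)]
def carrier(x,y,w):
    c,s=np.cos(w),np.sin(w)
    f=lambda P:np.array([[x+c*p[0]-s*p[1],y+s*p[0]+c*p[1],p[2]] for p in P])
    box=lambda z:f([(-30,-80,z),(30,-80,z),(30,80,z),(-30,80,z),(-30,-80,z)])
    out=[box(0),box(34),f([(-72,-32,84),(-72,32,84)]),f([(0,-80,84),(0,80,84)])]
    for h in(46,-46):out.append(circ(*f([(0,h,34)])[0],19.5))
    return out+[f([(0,0,112)]*2)]
def overlay(n,im,x,y,w,h,k,objs,col=(0,255,0)):
    o=crop(im,x,y,w,h,int(w*k),int(h*k))
    for P in objs:
        p=(proj(n,P)+.5-[x,y])*k-.5
        cv2.polylines(o,[np.round(p).astype(int)],False,col,1)
    return o
E
python3 - <<'E'
from h import *
t=capture("top");s=capture("scene")
ob=bottle(577,147.5)+bottle(505.5,321)+carrier(519,-153.5,.277)
a=overlay("top",t,120,165,200,75,4,ob);b=overlay("scene",s,245,155,100,75,4,ob);c=overlay("scene",s,140,215,66,90,10/3,ob)
c=cv2.copyMakeBorder(c,0,0,0,400-c.shape[1],cv2.BORDER_CONSTANT)
cv2.imwrite("pics/c2.png",np.vstack([a,np.hstack([b,c[:300]])]))
for n in("top","scene"):
    print(n,ray(n,(256,192))[0])
o,d=ray("top",(237,96))
for z in(300,400,500,600,700): print(z,o+d*(z-o[2])/d[2],proj("scene",o+d*(z-o[2])/d[2]))
E
```

```text
top [ 381.7682216   -60.30769935 1274.56831178]
scene [-55.46585777 623.46109398 582.75825449]
300 [767.5803114  -10.56696828 300.        ] [[184.44169194 111.67590018]]
400 [727.99231278 -15.6708415  400.        ] [[190.9852501   77.09082553]]
500 [688.40431416 -20.77471472 500.        ] [[198.52609493  37.46381125]]
600 [648.81631554 -25.87858794 600.        ] [[207.29622394  -8.31412801]]
700 [609.22831693 -30.98246116 700.        ] [[217.59925331 -61.66500464]]
```

View pics/c2.png

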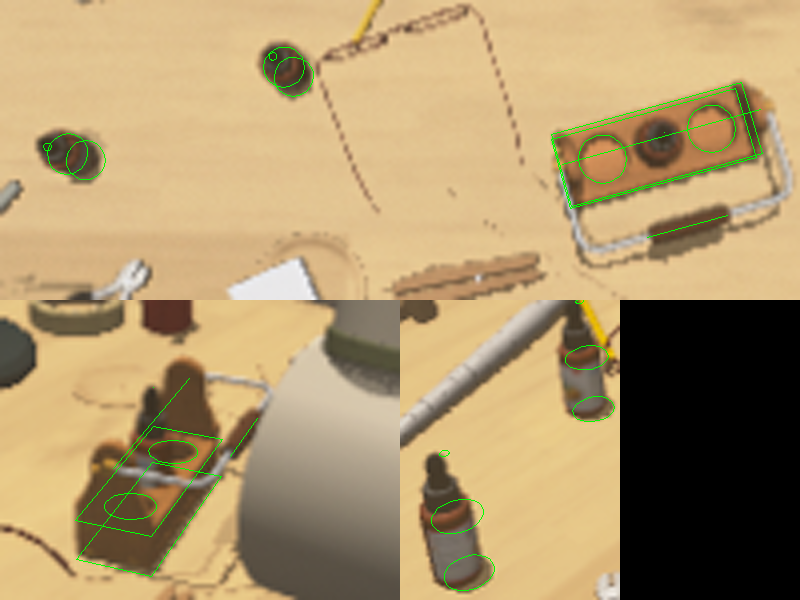

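Overlay: the carrier model fits (holes within 2 crop px); in the scene view the near bottle sits about 8 crop px left of its model and the far one 3 px left. Estimates now are carrier (520,-153.5, yaw 0.277), far bottle (579.5,148.5) and near bottle (508,324).

Request:
arm_command --steps '[[[0.8,1,0.1,0,0,0,-0.62],[0.8,1,0.1,0,0,0,-0.62],[0.8,1,0.1,0,0,0,-0.62],[0.8,1,0.1,0,0,0,-0.62],[0.8,1,0.1,0,0,0,-0.62],[0.8,1,0.1,0,0,0,-0.62],[0.8,1,0.1,0,0,0,-0.62],[0.8,1,0.1,0,0,0,-0.62]]]' --squeeze 40

```text
time_s: 1.3
eef_pos: [496.9, -301.7, 245.1]
ee_rot: [-0.0, 0.865, 0.501, -0.0]
force: [0.6, -0.6, 0.6]
grip_width: 0.802
grip_force: 0.0
```

Request:
arm_command --steps '[[[0.8,1,0.1,0,0,0,-0.62],[0.8,1,0.1,0,0,0,-0.62],[0.8,1,0.1,0,0,0,-0.62],[0.8,1,0.1,0,0,0,-0.62],[0.8,1,0.1,0,0,0,-0.62],[0.8,1,0.1,0,0,0,-0.62],[0.8,1,0.1,0,0,0,-0.62],[0.8,1,0.1,0,0,0,-0.62]]]'

```text
time_s: 2.3
eef_pos: [611.2, 74.3, 245.0]
ee_rot: [-0.0, 0.624, 0.781, -0.0]
force: [0.4, 0.3, -0.1]
grip_width: 0.801
grip_force: 0.0
```

```bash
cat >> h.py <<'E'
np.set_printoptions(precision=3,suppress=True)
YAW=.277
def Rt(w=YAW):return R.from_euler("z",w+np.pi/2)*R.from_euler("x",np.pi)
E
python3 - <<'E'
from h import *
s=sense();print(s["time_s"],s["eef_pos"],s["joints"],s["grip_width"],s["force"])
print(rel([579.5,148.5,160],Rt()))
E
```

```text
2.3 [611.215  74.298 245.019] [-0.069  0.517  1.199  0.     1.425 -0.292] 0.8010368981924458 [ 0.36   0.26  -0.067]
(array([ 1.587, -0.29 ,  1.701]), array([-0.002, -0.001, -0.36 ]))
```

Request:
arm_command --steps '[[[0.8,0.8,-0.15,0.6,0,0,0],[0.8,0.79,-0.14,0.6,0,0,0],[0.8,0,0,0.5,0,0,-0.36],[0.8,0,0,0,0,0,0],[0.8,0,0,0,0,0,0]]]'

```text
time_s: 2.92
eef_pos: [580.4, 146.7, 161.4]
ee_rot: [0.001, 0.605, 0.797, 0.001]
force: [-0.4, 0.3, -0.4]
grip_width: 0.805
grip_force: 0.0
```

```bash
python3 - <<'E'
from h import *
t=capture("top");s=capture("scene")
print(sense()["time_s"],rel([579.5,148.5,47],Rt()))
p=sense()["eef_pos"]
tip=[circ(p[0],p[1],p[2]-14,3)]
ob=bottle(579.5,148.5)+bottle(508,324)+carrier(520,-153.5,.277)+tip
a=overlay("top",t,125,165,195,60,4,ob);b=overlay("scene",s,245,145,100,80,4,ob);c=overlay("scene",s,130,130,90,180,16/9*1.0,ob)
d=overlay("scene",s,140,130,95,80,4,ob)
cv2.imwrite("pics/c3.png",np.vstack([np.hstack([a,np.zeros((240,20,3),np.uint8)]),np.hstack([b,np.hstack([d,np.zeros((320,20,3),np.uint8)])])]))
cv2.imwrite("pics/c3b.png",overlay("scene",s,135,150,90,150,4,ob))
E
```

```text
3.025 (array([ 0.042, -0.013,  2.291]), array([ 0.014,  0.003, -0.029]))
```

View pics/c3b.png

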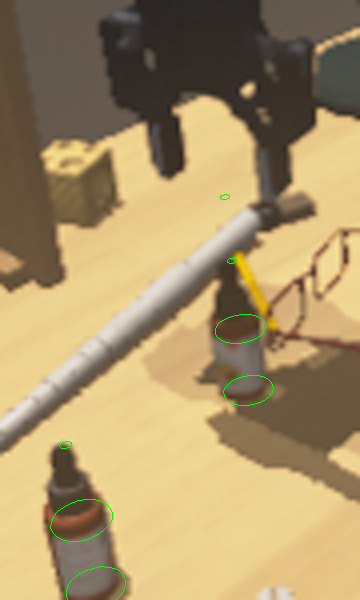

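View pics/c3.png

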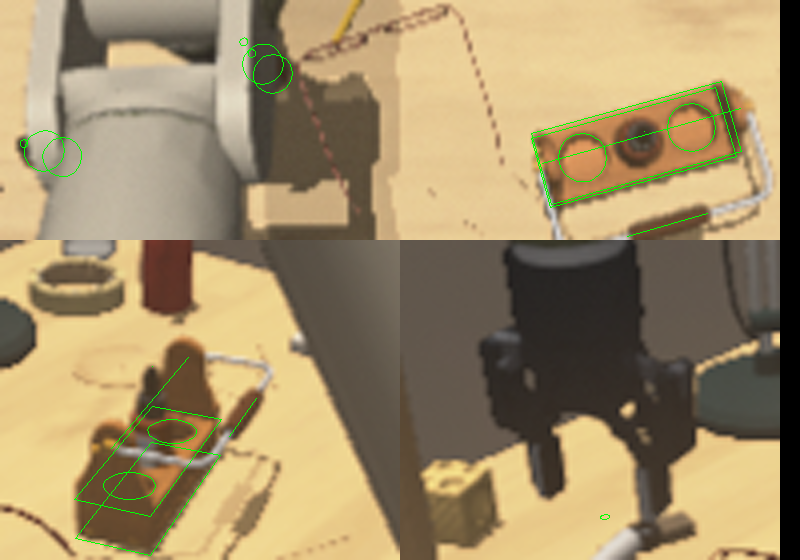

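Scene crop: fingertips at (168,172) and (272,198) agree with the projected tip to about 3 mm, and both bottle models sit on the bottles. Descending on the far bottle.

Request:
arm_command --steps '[[[0.8,0.04,-0.01,0.6,0,0,0],[0.8,0,0,0.6,0,0,0],[0.8,0,0,0.6,0,0,0],[0.8,0,0,0.49,0,0,0],[0.8,0,0,0,0,0,0],[0.3,0,0,0,0,0,0],[0.3,0,0,0,0,0,0],[0.3,0,0,0,0,0,0]]]' --squeeze 30

```text
time_s: 4.03
eef_pos: [579.6, 148.9, 47.2]
ee_rot: [0.001, 0.604, 0.797, 0.001]
force: [-0.7, 0.6, 6.4]
grip_width: 0.373
grip_force: 29.3
```

Request:
arm_command --steps '[[[0.2,0,0,0,0,0,0],[0.2,0,0,0,0,0,0],[0.2,0,0,0,0,0,0],[0.2,0,0,0,0,0,0]]]'

```text
time_s: 4.53
eef_pos: [579.6, 148.9, 47.2]
ee_rot: [0.001, 0.604, 0.797, 0.001]
force: [0.0, -0.0, 7.0]
grip_width: 0.369
grip_force: 29.3
```

Request:
arm_command --steps '[[[0.2,0,0,-0.3,0,0,0],[0.2,0,0,-0.7,0,0,0],[0.2,0,0,-0.9,0,0,0],[0.2,-0.3,-0.2,-0.9,0,0,0],[0.2,-0.6,-0.4,-0.2,0,0,0],[0.2,-0.8,-0.5,0,0,0,0],[0.2,-0.8,-0.5,0,0,0,0],[0.2,-0.8,-0.5,0,0,0,0]]]'

```text
time_s: 5.52
eef_pos: [521.6, -39.7, 196.7]
ee_rot: [0.0, 0.604, 0.797, 0.0]
force: [1.0, 0.6, -0.8]
grip_width: 0.37
grip_force: 29.7
```

Request:
arm_command --steps '[[[0.2,-0.7,-0.4,0,0,0,0],[0.2,-0.4,-0.2,0,0,0,0],[0.2,-0.17,0,0,0,0,0],[0.2,0,0,0,0,0,0],[0.2,0,0,0,0,0,0]]]'

```text
time_s: 6.15
eef_pos: [510.7, -106.8, 195.8]
ee_rot: [-0.0, 0.603, 0.797, 0.0]
force: [0.5, -0.4, -0.8]
grip_width: 0.369
grip_force: 29.7
```

```bash
python3 - <<'E'
from h import *
t=capture("top");s=capture("scene")
s_=sense();p=s_["eef_pos"];print(s_["time_s"],p,s_["grip_width"],s_["force"],rel([507.4,-109.3,195],Rt()))
ob=bottle(p[0],p[1],p[2]-47)+carrier(520,-153.5,.277)
a=overlay("top",t,245,165,90,75,4,ob);b=overlay("scene",s,240,95,100,130,4,ob)
a=cv2.copyMakeBorder(a,0,b.shape[0]-a.shape[0],0,0,cv2.BORDER_CONSTANT)
cv2.imwrite("pics/c4.png",np.hstack([a,b]))
E
```

```text
6.25 [ 510.714 -106.837  195.794] 0.3651237499712758 [ 0.679 -0.093  0.141] (array([-0.029, -0.077,  0.016]), array([-0.   , -0.001, -0.012]))
```

View pics/c4.png

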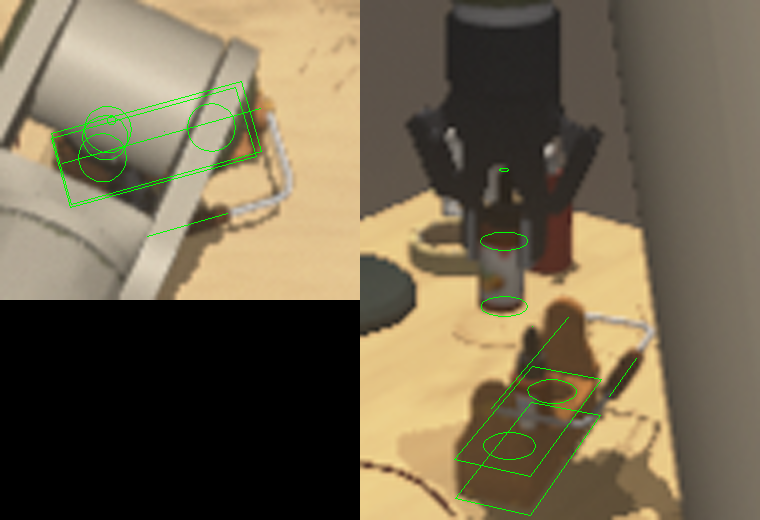

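Scene crop: the held bottle's bottom is at (501,303) against model (504,306), and the carrier shows the same few-pixel offset (calibration), so they agree relative to each other. Lowering to just above the deck.

Request:
arm_command --steps '[[[0.2,-0.03,-0.08,0,0,0,0],[0.2,0,0,0.7,0,0,0],[0.2,0,0,0.7,0,0,0],[0.2,0,0,0.6,0,0,0],[0.2,0,0,0.2,0,0,0],[0.2,0,0,0,0,0,0],[0.2,0,0,0,0,0,0]]]'

```text
time_s: 7.12
eef_pos: [507.7, -110.4, 87.0]
ee_rot: [0.001, 0.604, 0.797, 0.0]
force: [0.2, 0.7, -0.8]
grip_width: 0.37
grip_force: 29.7
```

```bash
python3 - <<'E'
from h import *
s=capture("scene")
s_=sense();p=s_["eef_pos"];print(s_["time_s"],p,s_["force"],rel([507.4,-109.3,57],Rt()))
ob=bottle(p[0],p[1],p[2]-47)+carrier(520,-153.5,.277)
b0=crop(s,245,120,80,100,400,500);b=overlay("scene",s,245,120,80,100,5,ob)
cv2.imwrite("pics/c5.png",np.hstack([b0,b]))
E
```

```text
7.175 [ 507.748 -110.406   86.951] [ 0.361  0.193 -1.589] (array([ 0.024, -0.002,  0.599]), array([ 0.011,  0.009, -0.019]))
```

View pics/c5.png

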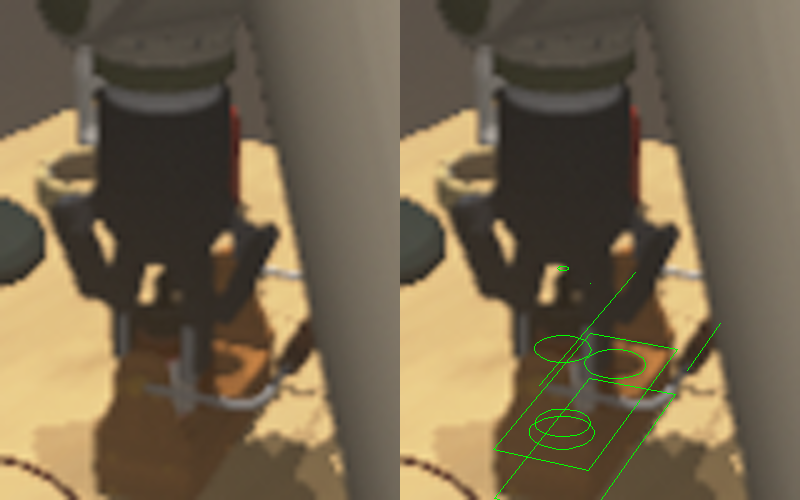

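The bottle hides behind the left cheek, but the right hole at (215,362) matches the model (214,364) and no force shows. Lowering gently into the hole.

Request:
arm_command --steps '[[[0.2,0.02,0,0.1,0,0,0],[0.2,0,0,0.1,0,0,0],[0.2,0,0,0.1,0,0,0],[0.2,0,0,0.1,0,0,0],[0.2,0,0,0,0,0,0]]]'

```text
time_s: 7.8
eef_pos: [506.7, -109.1, 65.3]
ee_rot: [-0.0, 0.604, 0.797, -0.0]
force: [-0.2, -0.1, -0.9]
grip_width: 0.368
grip_force: 29.7
```

Request:
arm_command --steps '[[[0.2,0,0,0.08,0,0,0],[0.2,0,0,0.06,0,0,0],[0.2,0,0,0,0,0,0]]]'

```text
time_s: 8.18
eef_pos: [506.8, -109.2, 58.6]
ee_rot: [-0.0, 0.604, 0.797, -0.0]
force: [-0.4, 0.1, -0.4]
grip_width: 0.367
grip_force: 29.7
```

Request:
arm_command --steps '[[[0.2,0,0,0.03,0,0,0],[0.2,0,0,0,0,0,0],[0.6,0,0,0,0,0,0],[0.6,0,0,0,0,0,0],[0.6,0,0,0,0,0,0],[0.6,0,0,-0.4,0,0,0],[0.6,0,0,-0.8,0,0,0],[0.6,0,0,-1,0,0,0]]]'

```text
time_s: 9.18
eef_pos: [506.4, -109.0, 168.0]
ee_rot: [-0.001, 0.604, 0.797, -0.0]
force: [-0.0, -0.3, -0.3]
grip_width: 0.595
grip_force: 0.0
```

Request:
arm_command --steps '[[[0.7,0,0,-0.5,0,0,0],[0.8,0.5,0.2,0,0,0,0],[0.8,0.9,0.25,0,0,0,0],[0.8,1,0.3,0,0,0,0],[0.8,1,0.3,0,0,0,0],[0.8,1,0.3,0,0,0,0],[0.8,1,0.3,0,0,0,0],[0.8,1,0.3,0,0,0,0]]]'

```text
time_s: 10.18
eef_pos: [513.9, 226.9, 192.4]
ee_rot: [0.0, 0.604, 0.797, 0.0]
force: [-0.4, -0.2, -0.0]
grip_width: 0.799
grip_force: 0.0
```

Request:
arm_command --steps '[[[0.8,1,0.3,0,0,0,0],[0.8,0.6,0.1,0,0,0,0],[0.8,0.2,0,0,0,0,0],[0.8,0,0,0,0,0,0],[0.8,0,0,0,0,0,0]]]'

```text
time_s: 10.8
eef_pos: [509.4, 316.2, 192.4]
ee_rot: [0.0, 0.604, 0.797, -0.0]
force: [0.2, -0.2, 0.1]
grip_width: 0.799
grip_force: 0.0
```

```bash
python3 - <<'E'
from h import *
t=capture("top");s=capture("scene")
s_=sense();p=s_["eef_pos"];print(s_["time_s"],p,s_["force"],rel([508,324,47],Rt()))
ob=carrier(520,-153.5,.277)+bottle(507,-109.2,10)
a=cv2.resize(crop(t,250,170,80,65,400,325),(400,325));b=overlay("scene",s,255,150,80,65,5,ob)
N=overlay("scene",s,125,180,100,125,4,bottle(508,324))
N=N[200:500];a2=crop(s,255,150,80,65,400,325)
z=np.vstack([np.hstack([a,a2]),np.hstack([b,N[:, :400][:275] if 0 else cv2.resize(N,(400,300))[:275]])]) if 0 else np.vstack([np.hstack([a,a2]),np.hstack([b[:275],N[:275]])])
cv2.imwrite("pics/c6.png",z)
E
```

```text
10.9 [509.404 316.299 192.443] [-0.193  0.629 -0.403] (array([0.156, 0.014, 2.909]), array([ 0.001,  0.001, -0.029]))
```

View pics/c6.png

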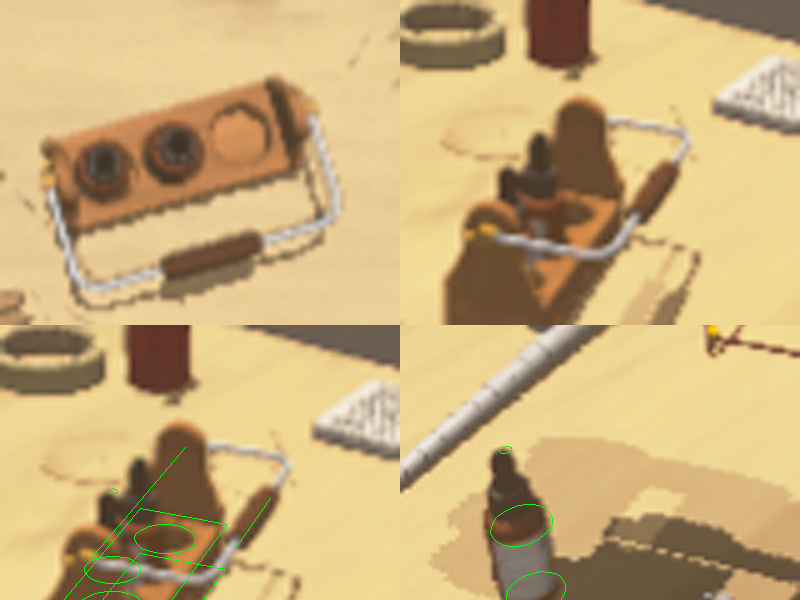

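Bottle one stands in the left hole next to bottle_in (top crop (105,165) and (175,145)), and the right hole is empty at (240,135). The near bottle matches its model to about 4 px.

Request:
arm_command --steps '[[[0.8,0.16,0.02,0.3,0,0,-0.03],[0.8,0,0,0.7,0,0,0],[0.8,0,0,0.7,0,0,0],[0.8,0,0,0.7,0,0,0],[0.8,0,0,0.5,0,0,0],[0.8,0,0,0,0,0,0],[0.3,0,0,0,0,0,0],[0.3,0,0,0,0,0,0]]]'

```text
time_s: 11.9
eef_pos: [508.4, 325.5, 48.4]
ee_rot: [0.001, 0.602, 0.798, 0.001]
force: [-1.0, -0.3, 1.2]
grip_width: 0.383
grip_force: 4.4
```

Request:
arm_command --steps '[[[0.2,0,0,0,0,0,0],[0.2,0,0,0,0,0,0],[0.2,0,0,0,0,0,0],[0.2,0,0,0,0,0,0]]]'

```text
time_s: 12.4
eef_pos: [508.5, 325.5, 48.4]
ee_rot: [0.001, 0.602, 0.798, 0.001]
force: [-0.7, 0.2, 6.2]
grip_width: 0.37
grip_force: 29.7
```

Request:
arm_command --steps '[[[0.2,0,0,-0.3,0,0,0],[0.2,0,0,-0.8,0,0,0],[0.2,0,0,-1,0,0,0],[0.2,-0.3,-0.1,-0.8,0,0,0],[0.2,-0.7,-0.2,-0.1,0,0,0],[0.2,-1,-0.25,0,0,0,0],[0.2,-1,-0.25,0,0,0,0],[0.2,-1,-0.25,0,0,0,0]]]'

```text
time_s: 13.4
eef_pos: [512.1, 117.0, 198.2]
ee_rot: [0.0, 0.602, 0.798, 0.0]
force: [1.3, 0.1, -0.6]
grip_width: 0.366
grip_force: 29.9
```

Request:
arm_command --steps '[[[0.2,-1,-0.25,0,0,0,0],[0.2,-1,-0.25,0,0,0,0],[0.2,-1,-0.25,0,0,0,0],[0.2,-1,-0.2,0,0,0,0],[0.2,-0.8,-0.2,0,0,0,0],[0.2,-0.3,-0.1,0,0,0,0],[0.2,0,0,0,0,0,0],[0.2,0,0,0,0,0,0]]]'

```text
time_s: 14.4
eef_pos: [522.4, -142.5, 197.5]
ee_rot: [-0.0, 0.602, 0.799, 0.0]
force: [0.4, 0.2, -0.9]
grip_width: 0.364
grip_force: 29.9
```

```bash
python3 - <<'E'
from h import *
s_=sense();print(s_["time_s"],s_["eef_pos"],s_["grip_width"],rel([532.6,-197.7,88],Rt()))
s=capture("scene");cv2.imwrite("pics/held2.png",overlay("scene",s,245,80,100,130,4,carrier(520,-153.5,.277)+bottle(s_["eef_pos"][0],s_["eef_pos"][1],s_["eef_pos"][2]-48)))
E
```

```text
14.4 [ 522.367 -142.46   197.476] 0.36370023081968 (array([-1.119, -0.108,  2.189]), array([ 0.   , -0.003,  0.019]))
```

Request:
arm_command --steps '[[[0.2,-0.5,-0.05,0,0,0,0],[0.2,-0.5,-0.05,0,0,0,0.02],[0.2,-0.12,0,0,0,0,0],[0.2,0,0,0.7,0,0,0],[0.2,0,0,0.7,0,0,0],[0.2,0,0,0.6,0,0,0],[0.2,0,0,0.16,0,0,0],[0.2,0,0,0,0,0,0]]]'

```text
time_s: 15.45
eef_pos: [533.2, -199.0, 89.7]
ee_rot: [0.0, 0.603, 0.798, 0.0]
force: [0.3, 0.2, -0.5]
grip_width: 0.369
grip_force: 29.9
```

```bash
python3 - <<'E'
from h import *
s_=sense();print(s_["time_s"],s_["eef_pos"],s_["force"],rel([532.4,-197.7,59.3],Rt()))
E
```

```text
15.45 [ 533.205 -198.998   89.748] [ 0.278  0.196 -0.505] (array([ 0.029, -0.009,  0.609]), array([ 0.001,  0.001, -0.008]))
```

Request:
arm_command --steps '[[[0.2,0.03,-0.01,0.1,0,0,0],[0.2,0,0,0.1,0,0,0],[0.2,0,0,0.1,0,0,0],[0.2,0,0,0.1,0,0,0],[0.2,0,0,0,0,0,0]]]'

```text
time_s: 16.08
eef_pos: [531.9, -197.7, 68.9]
ee_rot: [-0.0, 0.603, 0.798, -0.0]
force: [-0.3, 0.3, -0.9]
grip_width: 0.371
grip_force: 29.9
```

Request:
arm_command --steps '[[[0.2,0,0,0.08,0,0,0],[0.2,0,0,0.08,0,0,0],[0.2,0,0,0,0,0,0]]]'

```text
time_s: 16.45
eef_pos: [531.9, -197.7, 61.0]
ee_rot: [-0.0, 0.603, 0.797, -0.0]
force: [0.4, -0.4, -1.1]
grip_width: 0.367
grip_force: 29.9
```

Request:
arm_command --steps '[[[0.2,0,0,0.04,0,0,0],[0.2,0,0,0,0,0,0],[0.6,0,0,0,0,0,0],[0.6,0,0,0,0,0,0],[0.6,0,0,0,0,0,0],[0.6,0,0,-0.4,0,0,0],[0.6,0,0,-0.8,0,0,0],[0.6,0,0,-1,0,0,0]]]'

```text
time_s: 17.45
eef_pos: [531.6, -197.5, 170.0]
ee_rot: [-0.001, 0.603, 0.797, -0.0]
force: [0.0, 0.2, 0.3]
grip_width: 0.603
grip_force: 0.0
```

Request:
arm_command --steps '[[[0.6,0,-0.3,-0.7,0,0,0],[0.6,0.5,-0.9,-0.3,0,0,0],[0.6,1,-0.9,0,0,0,0],[0.6,1,-0.6,0,0,0,0],[0.6,1,0,0,0,0,0],[0.6,1,0,0,0,0,0],[0.6,1,0,0,0,0,0],[0.6,0,0,0,0,0,0]]]'

```text
time_s: 18.45
eef_pos: [330.5, 29.7, 219.5]
ee_rot: [0.0, 0.602, 0.799, 0.0]
force: [0.6, -1.3, -0.2]
grip_width: 0.601
grip_force: 0.0
```

```bash
python3 - <<'E'
from h import *
t=capture("top");s=capture("scene");cv2.imwrite("pics/t_full.png",t[:,:,::-1])
s_=sense();print(s_["time_s"],s_["eef_pos"],s_["grip_width"])
old=cv2.imread("pics/c6.png")[:325,:400];new=crop(t,250,170,80,65,400,325)
for nm,(x,y,w,h) in dict(grip=(150,225,125,60),wireL=(35,190,90,110),cheekL=(35,135,60,90),bottles=(70,125,145,85),wireR=(290,90,60,140)).items():
    r=cv2.matchTemplate(new,old[y:y+h,x:x+w],cv2.TM_CCOEFF_NORMED);_,m,_,l=cv2.minMaxLoc(r);print(nm,round(m,3),l[0]-x,l[1]-y)
# right hole content: bulb darkness at expected places
for b in((507.4,-109.3),(520,-153.5),(532.6,-197.7)):
    u=proj("top",[[b[0],b[1],105]])[0];x,y=np.round(u).astype(int);print(u,t[y-1:y+2,x-1:x+2].mean((0,1)))
ob=carrier(520,-153.5,.277)
cv2.imwrite("pics/c7.png",np.vstack([np.hstack([new[:300],overlay("top",t,250,170,80,60,5,ob)]),np.hstack([crop(s,255,150,80,60,400,300),overlay("scene",s,255,150,80,60,5,ob)])]))
E
```

```text
18.55 [331.566  27.534 219.527] 0.5976873756325712
grip 1.0 0 0
wireL 0.999 0 0
cheekL 0.999 0 0
bottles 0.989 0 0
wireR 0.999 0 0
[271.035 201.621] [63.333 53.111 39.889]
[285.507 197.61 ] [63.111 53.222 39.889]
[299.901 193.616] [67.333 56.333 42.556]
```

```bash
python3 - <<'E'
from h import *
t=cv2.imread("pics/t_full.png").astype(int)
m=np.zeros(t.shape[:2],bool);m[210:232,275:310]=1
b,g,r=t[...,0],t[...,1],t[...,2]
k=m&(r<125)&(r-b>25)&(r>60)
n,l,st,ce=cv2.connectedComponentsWithStats(k.astype(np.uint8),connectivity=8)
for i in range(1,n):
    if st[i,4]>8: print(st[i],ce[i],atz("top",ce[i],86))
print("manual",atz("top",(292,220.8),86),"model px",proj("top",[[450.7,-173.2,84]]))
print(rel([450.7,-173.2,150],Rt()))
E
```

```text
[282 217  20  10 114] [291.623 221.605] [ 447.946 -173.674]
manual [ 450.432 -174.849] model px [[291.404 220.748]]
(array([-4.512,  1.195,  1.394]), array([ 0.004,  0.004, -0.003]))
```

Request:
arm_command --steps '[[[0.4,-0.8,0.2,0.2,0,0,0],[0.4,-0.9,0.25,0.2,0,0,0],[0.4,-0.9,0.25,0.25,0,0,0],[0.4,-0.9,0.25,0.25,0,0,0],[0.4,-0.7,0.2,0.25,0,0,0],[0.4,-0.3,0.05,0.2,0,0,0],[0.4,0,0,0,0,0,0],[0.4,0,0,0,0,0,0]]]'

```text
time_s: 19.55
eef_pos: [450.0, -172.0, 152.2]
ee_rot: [0.0, 0.603, 0.798, 0.0]
force: [-0.1, 0.3, -0.7]
grip_width: 0.402
grip_force: 0.0
```

```bash
python3 - <<'E'
from h import *
s_=sense();print(s_["time_s"],s_["eef_pos"],s_["grip_width"],rel([450.5,-173.7,79],Rt()))
E
```

```text
19.55 [ 449.971 -171.995  152.205] 0.40208859314638823 (array([-0.036,  0.001,  1.464]), array([ 0.001, -0.   , -0.008]))
```

Request:
arm_command --steps '[[[0.4,-0.04,0,0.3,0,0,0],[0.4,0,0,0.4,0,0,0],[0.4,0,0,0.4,0,0,0],[0.4,0,0,0.3,0,0,0],[0.4,0,0,0.07,0,0,0],[0.4,0,0,0,0,0,0]]]' --squeeze 25

```text
time_s: 20.3
eef_pos: [451.0, -174.5, 78.5]
ee_rot: [0.0, 0.603, 0.798, 0.0]
force: [-0.8, -0.1, -0.1]
grip_width: 0.395
grip_force: 0.0
```

Request:
arm_command --steps '[[[0.1,0,0,0,0,0,0],[0.1,0,0,0,0,0,0],[0.1,0,0,0,0,0,0],[0.05,0,0,0,0,0,0],[0.05,0,0,0,0,0,0]]]'

```text
time_s: 20.92
eef_pos: [450.9, -174.7, 78.5]
ee_rot: [0.0, 0.603, 0.798, -0.0]
force: [-0.0, -0.9, 3.4]
grip_width: 0.173
grip_force: 24.9
```

Request:
arm_command --steps '[[[0.05,0,0.01,-0.19,0,0,0],[0.05,0,0.04,-0.185,0,0,0],[0.05,0,0.06,-0.18,0,0,0],[0.05,0,0.08,-0.17,0,0,0],[0.05,0,0.105,-0.155,0,0,0],[0.05,0,0.125,-0.14,0,0,0],[0.05,0,0,0,0,0,0]]]'

```text
time_s: 21.8
eef_pos: [471.4, -168.7, 129.7]
ee_rot: [0.0, 0.603, 0.798, -0.0]
force: [-1.1, 0.6, 0.7]
grip_width: 0.175
grip_force: 24.7
```

```bash
python3 - <<'E'
from h import *
s_=sense();p=s_["eef_pos"];print(s_["time_s"],p,s_["force"],s_["wrist_torque"])
for th in(45,67.5,90):
    a=np.radians(th);o=np.array([450.9,-174.7,78.5])+72*np.r_[(1-np.cos(a))*np.cos(YAW),(1-np.cos(a))*np.sin(YAW),np.sin(a)]
    print(th,o,rel(o,Rt()))
E
```

```text
21.8 [ 471.4   -168.718  129.691] [-1.074  0.608  0.709] [-0.013  0.1   -0.013]
45 [ 471.184 -168.933  129.412] (array([-0.003, -0.005,  0.006]), array([-0.   ,  0.003, -0.006]))
67.5 [ 493.652 -162.545  145.019] (array([-0.003,  0.462, -0.307]), array([-0.   ,  0.003, -0.006]))
90 [ 520.155 -155.01   150.5  ] (array([-0.002,  1.013, -0.416]), array([-0.   ,  0.003, -0.006]))
```

Very accurate tracking with near-zero force. Second half of the arc.

Request:
arm_command --steps '[[[0.05,0,0.135,-0.12,0,0,0],[0.05,0,0.157,-0.1,0,0,0],[0.05,0,0.17,-0.085,0,0,0],[0.05,0,0.178,-0.06,0,0,0],[0.05,0,0.185,-0.037,0,0,0],[0.05,0,0.188,-0.012,0,0,0],[0.05,0,0,0,0,0,0],[0.05,0,0,0,0,0,0]]]'

```text
time_s: 22.8
eef_pos: [520.9, -154.5, 151.0]
ee_rot: [0.001, 0.603, 0.798, 0.001]
force: [-1.0, 4.6, 7.8]
grip_width: 0.176
grip_force: 25.4
```

Request:
arm_command --steps '[[[0.05,0,0,0,0,0,0],[0.05,0,0,0,0,0,0],[0.05,0,0,0,0,0,0]]]' --squeeze 70

```text
time_s: 23.18
eef_pos: [520.9, -154.6, 151.1]
ee_rot: [0.001, 0.603, 0.798, 0.001]
force: [-0.7, 3.7, 8.7]
grip_width: 0.161
grip_force: 68.1
```

```bash
python3 - <<'E'
from h import *
s_=sense();print(s_["time_s"],s_["eef_pos"],s_["force"],s_["wrist_torque"],s_["grip_width"],rel([520.2,-155,150.5],Rt()))
t=capture("top");s=capture("scene")
cv2.imwrite("pics/t8.png",t[:,:,::-1]);cv2.imwrite("pics/s8.png",s[:,:,::-1])
E
```

```text
23.175 [ 520.902 -154.585  151.138] [-0.707  3.665  8.684] [0.606 0.192 0.122] 0.16097919362082827 (array([-0.004, -0.016,  0.013]), array([ 0.015,  0.005, -0.008]))
```

Request:
arm_command --steps '[[[0.05,0,0,-0.05,0,0,0],[0.05,0,0,-0.1,0,0,0],[0.05,0,0,-0.1,0,0,0],[0.05,0,0,-0.1,0,0,0],[0.05,0,0,-0.05,0,0,0],[0.05,0,0,0,0,0,0],[0.05,0,0,0,0,0,0]]]'

```text
time_s: 24.15
eef_pos: [519.7, -155.0, 169.8]
ee_rot: [-0.0, 0.603, 0.798, -0.0]
force: [0.0, 0.0, -6.3]
grip_width: 0.164
grip_force: 68.3
```

```bash
python3 - <<'E'
from h import *
s_=sense();print(s_["time_s"],s_["eef_pos"],s_["force"],s_["wrist_torque"],s_["grip_width"],s_["grip_force"])
E
```

```text
24.15 [ 519.737 -154.977  169.813] [ 0.009  0.027 -6.268] [-0.006 -0.007  0.033] 0.16446587335033486 68.2507574558258
```

Request:
arm_command --steps '[[[0.05,0,0,-0.12,0,0,0],[0.05,0,0,-0.25,0,0,0],[0.05,0,0,-0.3,0,0,0],[0.05,0,0,-0.3,0,0,0],[0.05,0,0,-0.3,0,0,0],[0.05,0,0,-0.23,0,0,0],[0.05,0,0,-0.12,0,0,0],[0.05,0,0,0,0,0,0]]]'

```text
time_s: 25.15
eef_pos: [519.9, -155.0, 251.1]
ee_rot: [0.0, 0.603, 0.797, 0.0]
force: [-0.1, -0.5, -6.6]
grip_width: 0.162
grip_force: 68.4
```

Request:
arm_command --steps '[[[0.05,0,0,0,0,0,0],[0.05,0,0,0,0,0,0],[0.05,0,0,0,0,0,0],[0.05,0,0,0,0,0,0],[0.05,0,0,0,0,0,0],[0.05,0,0,0,0,0,0],[0.05,0,0,0,0,0,0],[0.05,0,0,0,0,0,0]]]'

```text
time_s: 26.15
eef_pos: [519.8, -155.0, 251.0]
ee_rot: [0.0, 0.603, 0.798, 0.0]
force: [-0.3, 0.4, -6.2]
grip_width: 0.161
grip_force: 68.4
```

```bash
python3 - <<'E'
from h import *
s_=sense();p=s_["eef_pos"];print(s_["time_s"],p,s_["force"],s_["wrist_torque"],s_["grip_width"],s_["dq"])
s=capture("scene");t=capture("top")
u=p[2]-151
ob=[P+[0,0,u] for P in carrier(p[0],p[1],YAW) ]
z0=[x for i,x in enumerate(ob) if i in(0,1,4,5)]
for h in(46,0,-46):
    x,y=p[0]-np.sin(YAW)*h,p[1]+np.cos(YAW)*h;z0+= [circ(x,y,u+112,4)]
q=proj("scene",[[p[0],p[1],u+60]])[0];x,y=int(q[0]-40),int(q[1]-60)
cv2.imwrite("pics/c9.png",np.hstack([crop(s,x,y,80,120,400,600),overlay("scene",s,x,y,80,120,5,z0)]))
E
```

```text
26.15 [ 519.819 -154.995  251.003] [-0.332  0.36  -6.237] [-0.054  0.038 -0.01 ] 0.16104261409532958 [ 0.001  0.     0.     0.     0.001 -0.001]
```

View pics/c9.png

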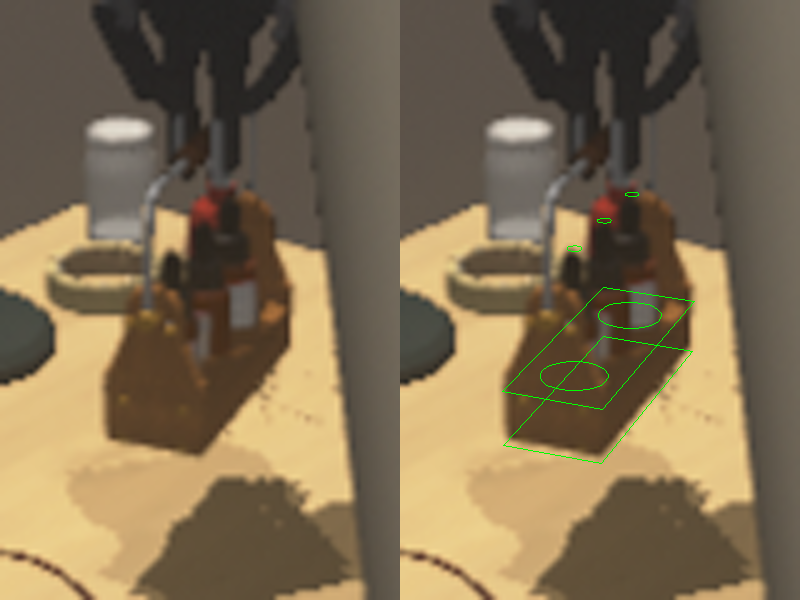

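The carrier hangs level: its lower edge runs (107,437) to (200,453), close to the level model 100 mm up, with three bottles upright and the wire handle straight up in the grip. Handing in.

```bash
python3 -c "
from rig import *
print(finish_job())"
```

```text
the job is handed in; nothing more can be done
None
```

The job is handed in: both loose bottles stand in the carrier with the third, and the arm is holding it level and steady by the grip with its underside about 10 cm above the worktop, at about 26 s of the 69 s allowed.

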